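# Set the milk frother, close it with its double lid and open the cocoa sieve

## Task

Get the milk frother ready for a hot chocolate: press its power key, then its temperature key, then its foam key, one at a time, each right down and let up again. Then grip the double lid by the inner lid's band, carry both lids together and lower them until the inner lid is fully home in the jug's mouth, letting go only then and not letting the lids come apart before. Finally lift the outer lid off alone so that cocoa can be sifted through the inner lid, which stays seated, and finish still holding the outer lid in the gripper, at least a hand's breadth (80 mm) above where it sat; leave the cup, pitcher and spoon alone.

Things in the scene. Friction and masses are not known exactly. Their poses are not given: they have to be found in the camera images.
- frother: milk frother, fixed: black base 190 (x) x 150 (y) x 40 mm, steel jug locked on its rear half, three grey keys in a row along y on its front. Origin: centre of the underside; x from keys to jug, y left, z up. Jug axis at x=+36, y=0; jug 81 mm across low down, 60 mm over its top 28 mm, rim at z=126. Jug handle: rear left, to 69 mm from the jug axis, z=51 to 99 mm. Keys at x=-62 mm
- jug_mouth (a point): centre of the jug's round mouth, level with its rim, 126 mm above the worktop; z up. Opening 54 mm across, 78 mm deep, wall 3 mm. When the inner lid is home, its origin lies 14 mm below this point
- power_key_top (a point): centre of the top of the power key: round, 22 mm across, left one of the row seen from the robot (frother y=+45 mm); top 48 mm above the worktop, 8 mm above the base. Pressed straight down
- temperature_key_top (a point): centre of the top of the temperature key: oblong, 32 mm (frother x) by 15 mm (y), middle of the row (y=0); top 48 mm above the worktop. Pressed straight down
- foam_key_top (a point): centre of the top of the foam key: square, 16 by 16 mm, right one of the row (frother y=-45 mm); top 48 mm above the worktop. Pressed straight down
- power_key (a joint): how far the power key is pressed, 0 (up) to 0.005 m (right down); springs back; about 1 N to start and 4.5 N right down
- temperature_key (a joint): the same for the temperature key
- foam_key (a joint): the same for the foam key
- inner_lid: inner sieve lid, black, 90 g, loose, standing on the worktop, round, z up; origin: centre of its underside. Plug 50 mm across from z=0 to 14 mm (lowest 6 mm tapered to 43 mm) goes into the jug; grip band 64 mm across, z=14 to 32, rests on the jug's rim; neck 36 mm across, z=32 to 46, is under the outer lid. Lifted by the band, it carries the outer lid, which just rests on it
- outer_lid: outer lid, plain steel cap, 48 mm across, 22 mm high, closed on top, 60 g, loose, round, z up; origin: centre of its lower edge. It sits over the inner lid's neck with 2.5 mm play all round, resting on the band: nested, its origin is 32 mm above the inner lid's. Gripped by its skirt, finger tips above the band, it lifts off freely
- bar_blender: furniture that never moves: a bar blender in a clear sound cover, 190 mm wide (y) and 388 mm tall, reaching from 165 mm in front of its origin to 165 mm behind it; origin on the worktop. It stands to the right of the frother, between it and where some arms start: go round in front of it or over it
- espresso_cup: bystander: blue espresso cup with handle, 64x93x53 mm, standing behind the lids; origin at the centre of its underside. Leave alone
- milk_pitcher: bystander: small steel milk pitcher, 94x69x85 mm, standing behind the lids; origin at the centre of its underside. Leave alone
- teaspoon: bystander: teaspoon 132x26x9 mm lying to the right of the frother; origin at the centre of its underside. Leave alone
Mind the look-alikes: they are no part of the job. Of the things like the outer_lid, leave any that is green; of the rest the smaller one is meant.

How it is judged:
On the way, in this order (a step that is already met when the one before it is completed fails the run):
1. the power key is pressed right down, the other keys up (value of joint power_key above 0.0035 m and value of joint each of temperature_key, foam_key below 0.002 m), for 0.05 s.
2. the temperature key is pressed right down, the others up (value of joint temperature_key above 0.0035 m and value of joint each of power_key, foam_key below 0.002 m), for 0.05 s.
3. the foam key is pressed right down, the others up (value of joint foam_key above 0.0035 m and value of joint each of power_key, temperature_key below 0.002 m), for 0.05 s.
4. all keys are up again and both lids, still nested, hang in the gripper clear of the worktop, held by the inner lid (value of joint each of power_key, temperature_key, foam_key below 0.002 m and z of outer_lid in the frame of inner_lid below 0.036 m and horizontal distance between outer_lid and inner_lid below 0.006 m and height (world z) of inner_lid above 0.02 m and contact force between the fingers and inner_lid above 0.5 N), for 0.1 s.
5. the inner lid is home in the jug (within 4 mm of its seat), the outer lid still nested on it, the gripper still on the inner lid (z of inner_lid in the frame of jug_mouth between -0.018 and -0.01 m and horizontal distance between inner_lid and jug_mouth below 0.004 m and angle between inner_lid's own z axis and vertical below 0.06 rad and z of outer_lid in the frame of inner_lid below 0.036 m and horizontal distance between outer_lid and inner_lid below 0.006 m and contact force between the fingers and inner_lid above 0.5 N), for 0.1 s.
At the end, for the whole second after the job is handed in: the inner lid sits in the jug's mouth, its band on the rim (within 2.5 mm in height, 4 mm in centring, 3.5 degrees in tilt) and at rest; the outer lid is held still by the fingers at least 80 mm above where it sat on the inner lid, touching neither the inner lid nor the frother; all keys are up (z of inner_lid in the frame of jug_mouth between -0.018 and -0.0115 m and horizontal distance between inner_lid and jug_mouth below 0.004 m and angle between inner_lid's own z axis and vertical below 0.06 rad and height (world z) of inner_lid above 0.1 m and linear speed of inner_lid below 0.02 m/s and z of outer_lid in the frame of inner_lid above 0.107 m and linear speed of outer_lid below 0.03 m/s and contact force between the fingers and outer_lid above 1 N and contact force between the fingers and inner_lid below 0.1 N and contact force between outer_lid and inner_lid below 0.05 N and contact force between outer_lid and frother below 0.05 N and value of joint each of power_key, temperature_key, foam_key below 0.002 m); the arm keeps its last pose, push and grip.
It fails at once if two keys are pressed at the same time ((value of joint power_key above 0.0035 m and value of joint temperature_key above 0.0025 m) or (value of joint power_key above 0.0035 m and value of joint foam_key above 0.0025 m) or (value of joint temperature_key above 0.0035 m and value of joint power_key above 0.0025 m) or (value of joint temperature_key above 0.0035 m and value of joint foam_key above 0.0025 m) or (value of joint foam_key above 0.0035 m and value of joint power_key above 0.0025 m) or (value of joint foam_key above 0.0035 m and value of joint temperature_key above 0.0025 m)).
It fails at once if the lids come apart while the inner lid is not home in the jug, or the inner lid comes up with the outer one (distance between outer_lid and inner_lid above 0.042 m and (distance between inner_lid and jug_mouth above 0.022 m or z of inner_lid in the frame of jug_mouth above -0.009 m)).
It fails at once if the cup, the pitcher or the spoon is pushed more than 20 mm or knocked over (distance of any of espresso_cup, milk_pitcher, teaspoon from where it was at the start of the episode above 0.02 m or angle between any of espresso_cup, milk_pitcher's own z axis and vertical above 0.4 rad).
It also fails if it takes over 67 s, if anything falls off the work surface, if the arm or the gripper's body presses on something with over 40 N, if the wrist force passes 120 N, or if a joint passes its speed limit or range.

## Robot

A 6-joint arm with a two-finger parallel gripper is mounted at the origin on a cart in front of the work surface, level with it; the furniture and walls round the work are solid. World frame = base frame: x ahead of the robot, y to its left, z up, the work surface at z = 0. Lengths are in m, angles in rad, forces in N, time in s.
With the tool pointing down it reaches from about 0.275 to 0.75 m from the base axis. Payload 10.2 kg.
Tool frame: the origin (TCP) lies midway between the tips of the shut fingers; the grasp point (between the pads) lies 19 mm behind it (r.grip_depth is the distance from the TCP to the grasp point, in m); z points along the fingers, y is the line along which they close (so a half turn about z gives the same grasp; the last joint's range is limited). The gripper opens to 85 mm and grips with 20 to 120 N. Pads are 22 mm wide; open, the fingers measure 114 mm over their backs; the gripper's body (76 mm by 85 mm) begins 54 mm behind the grasp point. The pads swing forward as they close: fully open they stand 13 mm farther back than shut.
Start: joints at [-1.5, 0.313, 1.498, -0, 1.331, -0.223], TCP at [0.152, -0.503, 0.231] pointing down, gripper open.
Joint ranges: [-2.94, 2.94], [-0.97, 2.17], [0.19, 2.56], [-1.23, 4.37], [0.02, 3.11], [-2.88, 2.88]. Speed limits (rad/s): [2.39, 2.39, 3.01, 3.14, 3.14, 3.14].

## Interface

Orientations are given as [roll, pitch, yaw] about the fixed x, y, z axes, in that order (R = Rz(yaw) Ry(pitch) Rx(roll)).
In Python, from plant import r, viewer gives the robot as it stands. The module is installed in compiled form; this text tells all that it offers.
- The arm moves only by the shell command python3 -m creep 'ROWS' [FORCE]. ROWS is JSON, a list of rows, each an object with "slide": the shift along the tool's x, y, z as a fraction of full scale, a list of three; "spin": the turn about the tool's z as a fraction of full scale; "fingers": the closure, from 0 (fully open) to 1 (shut). A call has 1 to 8 rows; each row shifts and turns the commanded pose from where the row before left it, along the tool's axes as they then stand; what a row does not reach is not made up. Full scale, the value 1, is 0.8 m for a shift and 60 degrees for a turn. A row lasts 1/8 s, in which the tool goes at most 62.5 mm and 10.7 degrees, less where a joint would pass 70% of its speed; a pose out of reach is approached as far as the arm can. A call with a number of a shift or a turn outside -1 to 1 is refused whole. A call with a gripper value outside its range is refused whole. The fingers move at their own pace and stop on an object; FORCE is the grip in N (left out, the last holds). Time passes only in rows, so rows that do not move let the fingers close. It gives the time, the measured TCP pose, the force, the opening and the grip force at its end, in the units of the state.
- r.get_state(): the state, without advancing time (a new reading comes with each control period).
- viewer.grab_frame(name): name is "side" or "top"; returns a dict with "image" (480x640x3 uint8, red, green, blue), "range_z" (480x640 float32, m along the optical axis (not along the pixel's ray), 0 where there is no reading), "intrinsics" (3x3 intrinsics, pixels), "R" (3x3) and "t" (3): a world point X has camera coordinates R X + t. Camera axes: x right, y down, z forward; pixel columns grow to the right and rows downward; lengths in m; the calibration is good to about 2 mm. A picture is of the moment at which its call begins.
- r.job_done(): hands the job in; it is judged then, once.
The state is a dict: "time": time; "joints": joint angles; "qvel": joint speeds; "joint_efforts": joint torques, N m; "ee_pos": TCP position; "eef_rot": TCP orientation; "wrist_force": force on the tool from outside, world axes, zero at the start; "ft_torque": the same for the moment, N m; "opening": opening from 0.0 (shut) to 1.0 (fully open); "grasp_force": force on a finger pad.
Only numpy, scipy, OpenCV 4.12 (cv2) and the standard library are available. Lean on these libraries where they do the work, as an engineer would, in place of code of your own. Each camera call takes 0.05 s, during which the arm holds its last target. There are 200 camera calls.

## Working session

There is one attempt and no reset: what is moved stays moved. The work goes in short steps, Python scripts to look and compute and a shell command to move; the robot and the scene stay as the last step left them, time stands still between calls to the robot, and variables do not carry over. Pictures are saved under pics/ and viewed, at most 10 in all, crops included, and the job is handed in when it is done.

```bash
mkdir -p pics; python3 - <<'E'
from plant import r, viewer
import cv2, numpy as np
for n in("side","top"):
    f=viewer.grab_frame(n); np.savez(f"{n}0.npz",**f)
    cv2.imwrite(f"pics/{n}0.png",f["image"][:,:,::-1]); print(n,np.round(f["R"],3).tolist(),f["t"],f["intrinsics"].tolist())
s=r.get_state(); print(s)
E
```

```text
side [[-0.909, -0.415, -0.02], [-0.249, 0.581, -0.775], [0.333, -0.7, -0.631]] [0.44900864 0.26982859 0.79112387] [[441.23080161098596, 0.0, 311.2700350165063], [0.0, 441.23080161098596, 244.08403878822998], [0.0, 0.0, 1.0]]
top [[0.486, -0.874, 0.009], [-0.811, -0.455, -0.369], [0.326, 0.172, -0.929]] [-0.32607298  0.40947074  1.13456012] [[535.5151771594652, 0.0, 325.3192009526356], [0.0, 535.5151771594652, 239.8615314517984], [0.0, 0.0, 1.0]]
{'time': 0.1, 'joints': array([-1.50040205e+00,  3.13396678e-01,  1.49836121e+00, -3.45276298e-05,
        1.33101236e+00, -2.23402822e-01]), 'qvel': array([-3.19318931e-04, -8.78443017e-05, -2.91254315e-03, -5.77335443e-05,
       -3.36754714e-04, -6.60729649e-04]), 'joint_efforts': array([ 2.42535978e-03, -4.12902904e+01, -2.60145378e+01, -2.16975850e-04,
        3.00661573e-03,  2.14258648e-05]), 'ee_pos': array([ 0.15199567, -0.50227071,  0.23079092]), 'eef_rot': array([-3.14043690e+00, -2.28197992e-04,  2.93805189e-01]), 'wrist_force': array([-0.10038984,  0.3410815 , -1.04936963]), 'ft_torque': array([ 0.01200619, -0.0601727 , -0.0632947 ]), 'grasp_force': 0.0, 'opening': 1.0020665838571512}
```

View pics/side0.png

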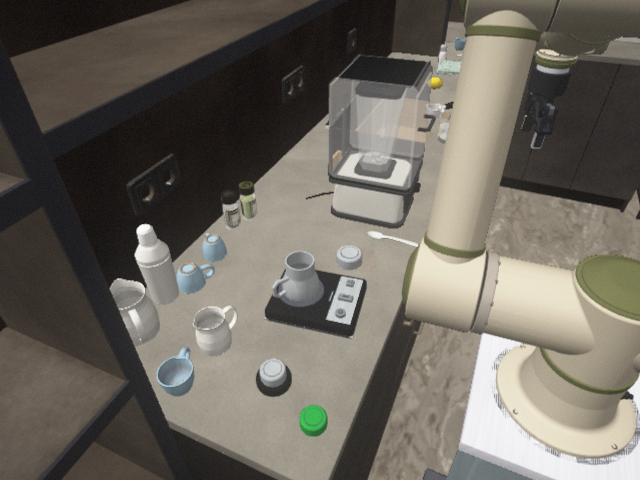

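View pics/top0.png

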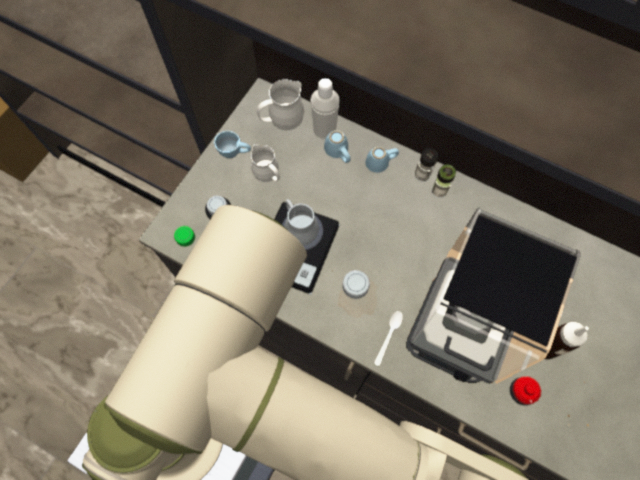

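The side view shows the frother at (318,300), with the keys at (350,283), (346,297) and (341,313). The nested lids are at (273,375), the larger steel look-alike is at (348,257) and the green one is at (313,420). In the top view the arm hides the keys and partly the lids at (217,205). I'll zoom the side view and print rough points.

```bash
cat > h.py <<'E'
import numpy as np, cv2
def load(n): return dict(np.load(n+".npz"))
def ray(f,u,v):
    c=-f["R"].T@f["t"]; d=f["R"].T@np.linalg.inv(f["intrinsics"])@np.array([u,v,1.]); return c,d
def plane(f,u,v,z):
    c,d=ray(f,u,v); return c+d*(z-c[2])/d[2]
def cloud(f):
    h,w=f["range_z"].shape; U,V=np.meshgrid(np.arange(w),np.arange(h))
    P=np.stack([U,V,np.ones_like(U)],-1)@np.linalg.inv(f["intrinsics"]).T*f["range_z"][...,None]
    return (P-f["t"])@f["R"]
E
python3 - <<'E'
from h import *
f=load("side0"); C=cloud(f)
for n,u,v in [("power?",341,313),("temp",346,297),("foam",350,283),("lidtop",272,367),("band",273,385),("big",348,252),("green",313,415),("spoon",377,236),("spoonend",415,244),("jugmouth",299,260),("cup",175,370),("pitch",212,330),("blender",370,220),("table",230,300)]:
    print(n,C[v,u].round(3))
im=f["image"][240:440,250:390,::-1]
cv2.imwrite("pics/crop1.png",cv2.resize(im,None,fx=3,fy=3,interpolation=cv2.INTER_CUBIC)[:600])
E
```

```text
power? [0.419 0.018 0.048]
temp [ 0.426 -0.029  0.047]
foam [ 0.434 -0.073  0.045]
lidtop [0.483 0.189 0.052]
band [0.47  0.213 0.038]
big [ 0.481 -0.188  0.028]
green [0.386 0.228 0.023]
spoon [ 0.446 -0.312 -0.001]
spoonend [ 0.346 -0.314  0.002]
jugmouth [ 0.538 -0.039  0.103]
cup [0.658 0.25  0.022]
pitch [0.617 0.175 0.073]
blender [ 0.479 -0.349  0.017]
table [ 0.676  0.039 -0.001]
```

View pics/crop1.png

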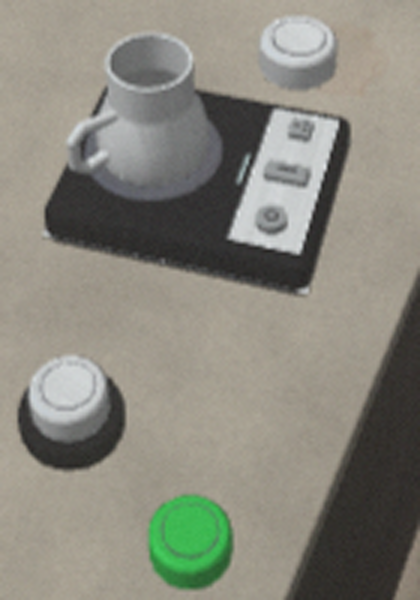

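The crop shows round power at px (340,313), oblong temperature at (346,297) and square foam at (350,283). The jug mouth is near (300,261) and the nested lids near (273,372). Next I'll fit precise values.

```bash
python3 - <<'E'
from h import *
from scipy.optimize import least_squares
f=load("side0"); C=cloud(f); V,U=np.mgrid[:480,:640]
k=[plane(f,u,v,.048) for u,v in [(340,312.5),(345.7,297),(350.3,282.6)]]
for a in k: print("key",a.round(4))
d=k[0]-k[2]; print("len",np.linalg.norm(d),"yaw",np.arctan2(d[1],d[0])-np.pi/2)
def fit(P,r=None):
    g=(lambda p:np.hypot(*(P[:,:2]-p[:2]).T)-(r or p[2]))
    s=least_squares(g,[*P[:,:2].mean(0),.03],loss="soft_l1",f_scale=.001); return s.x.round(4),np.abs(s.fun).mean().round(4),len(P)
def box(u0,u1,v0,v1,z0,z1): 
    m=(U>u0)&(U<u1)&(V>v0)&(V<v1)&(C[...,2]>z0)&(C[...,2]<z1); return C[m]
P=box(275,330,245,300,.121,.130); print("rim",P.mean(0),fit(P))
P=box(275,330,245,300,.1005,.118); P=P; print("jugwall",P.mean(0))
P=box(250,300,350,400,.05,.06); c=P.mean(0);print("lidtop mean",c,fit(P))
P=box(250,300,350,400,.016,.030);print("band",fit(P,.032))
P=box(250,300,350,400,.036,.050);print("skirt",fit(P,.024))
# colour-based lid top: bright pixels
g=cv2.cvtColor(f["image"],cv2.COLOR_RGB2HSV)
x=np.array(k).mean(0); y=np.deg2rad(0)
a=d/np.linalg.norm(d); ax=np.array([a[1],-a[0],0]); print("jug pred",(x+.098*ax).round(4))
for n,b in [("cup",(150,200,345,395)),("pitcher",(190,240,300,356))]:
    P=box(*b,.02,.12);print(n,P.min(0),P.max(0))
P=box(200,280,225,300,.02,.12);
P=box(325,440,50,230,.02,.5);print("bl",np.percentile(P,2,axis=0),np.percentile(P,98,axis=0))
E
```

```text
key [0.4212 0.0172 0.048 ]
key [ 0.4262 -0.0277  0.048 ]
key [ 0.4326 -0.0718  0.048 ]
len 0.08969165477893638 yaw 0.12728666178392434
rim [ 0.52475256 -0.01595661  0.12393177] (array([ 0.524 , -0.0155,  0.0283]), np.float64(0.0011), 150)
jugwall [ 0.52362587 -0.0144146   0.10921487]
lidtop mean [0.47940726 0.19427493 0.05315881] (array([0.4796, 0.1937, 0.0162]), np.float64(0.0046), 457)
band (array([0.4811, 0.192 , 0.03  ]), np.float64(0.0014), 234)
skirt (array([0.4808, 0.192 , 0.03  ]), np.float64(0.0006), 136)
jug pred [ 0.5239 -0.015   0.048 ]
cup [0.60637706 0.18700289 0.0200258 ] [0.67025545 0.33568213 0.10850934]
pitcher [0.60066936 0.1014239  0.02006044] [0.66972106 0.19064631 0.08539826]
bl [ 0.2833715  -1.26424107  0.02918862] [ 0.88124817 -0.01475222  0.38428739]
```

```bash
python3 - <<'E'
from h import *
f=load("top0"); g=load("side0")
print(plane(f,410,350,0.),plane(f,447,262,.0),plane(f,485,382,0.),plane(g,331,215,0),plane(g,402,224,0), plane(f,447,292,.388))
E
```

```text
[ 0.404869   -0.36572829  0.        ] [ 0.63717643 -0.35198738  0.        ] [ 0.42225366 -0.54063335  0.        ] [ 0.59329533 -0.35084953  0.        ] [ 0.40021467 -0.38707904  0.        ] [ 0.42498092 -0.35426945  0.388     ]
```

```bash
python3 -m creep '[{"slide":[0,0,0],"spin":0.16,"fingers":1},{"slide":[0.019,-0.055,0],"spin":0,"fingers":1},{"slide":[0.019,-0.055,0],"spin":0,"fingers":1},{"slide":[0.019,-0.055,0],"spin":0,"fingers":1},{"slide":[0.019,-0.055,0],"spin":0,"fingers":1},{"slide":[0.034,-0.046,0],"spin":0,"fingers":1},{"slide":[0.034,-0.046,0],"spin":0,"fingers":1},{"slide":[0.034,-0.046,0],"spin":0,"fingers":1}]' 30; python3 -c "
from plant import r;print(r.get_state()['joints'])"
```

```text
time: 1.1
ee_pos: [0.2576, -0.1991, 0.2312]
eef_rot: [3.142, -0.0, 0.126]
wrist_force: [1.1, -0.5, 0.1]
opening: 0.001
grasp_force: 0.0
[-1.02335040e+00 -1.52651335e-01  2.00676369e+00  1.15107287e-04
  1.28736356e+00  4.21794097e-01]
```

```bash
python3 -m creep '[{"slide":[0.039,-0.04,0],"spin":0,"fingers":1},{"slide":[0.039,-0.04,0],"spin":0,"fingers":1},{"slide":[0.039,-0.04,0],"spin":0,"fingers":1},{"slide":[0.039,-0.04,0],"spin":0,"fingers":1},{"slide":[0.039,-0.04,0.03],"spin":0,"fingers":1},{"slide":[0.039,-0.04,0.06],"spin":0,"fingers":1},{"slide":[0,0,0.07],"spin":0,"fingers":1},{"slide":[0,0,0],"spin":0,"fingers":1}]'; python3 -c "
from plant import r;print(r.get_state()['joints'])"
```

```text
time: 2.1
ee_pos: [0.4154, 0.0127, 0.1032]
eef_rot: [-3.139, 0.007, 0.127]
wrist_force: [0.7, -1.5, 1.3]
opening: 0.005
grasp_force: 0.0
[-2.53108349e-01  2.42984662e-01  1.96831312e+00 -1.46315518e-05
  9.38244915e-01  1.19075192e+00]
```

```bash
python3 -m creep '[{"slide":[0.008,-0.005,0],"spin":0,"fingers":1},{"slide":[0,0,0.03],"spin":0,"fingers":1},{"slide":[0,0,0.034],"spin":0,"fingers":1},{"slide":[0,0,0],"spin":0,"fingers":1}]'; python3 -m creep '[{"slide":[0,0,0.006],"spin":0,"fingers":1},{"slide":[0,0,0.004],"spin":0,"fingers":1},{"slide":[0,0,0],"spin":0,"fingers":1},{"slide":[0,0,0],"spin":0,"fingers":1}]'; python3 - <<'E'
from plant import viewer; import cv2
f=viewer.grab_frame("side"); cv2.imwrite("pics/p1.png",cv2.resize(f["image"][200:400,240:440,::-1],None,fx=3,fy=3))
E
```

```text
time: 2.6
ee_pos: [0.4239, 0.0164, 0.0553]
eef_rot: [3.141, -0.001, 0.126]
wrist_force: [0.9, 0.6, 0.7]
opening: 0.0
grasp_force: 0.0
time: 3.1
ee_pos: [0.4238, 0.0165, 0.0468]
eef_rot: [3.141, -0.001, 0.126]
wrist_force: [0.9, 0.8, 1.8]
opening: -0.001
grasp_force: 0.8
```

View pics/p1.png

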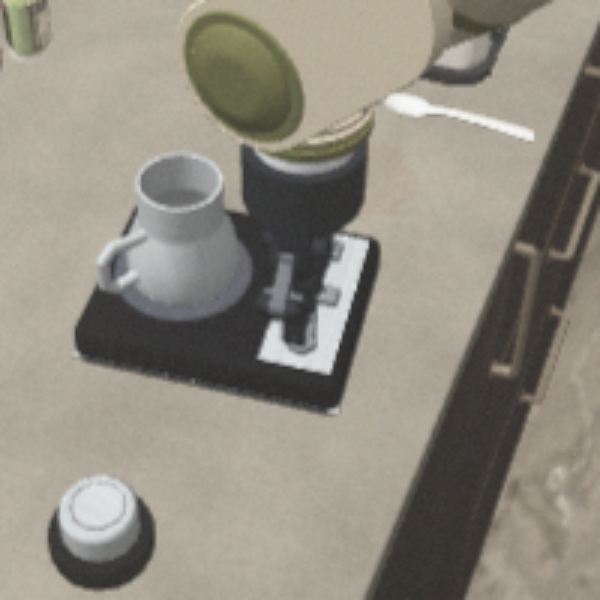

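The tips are on the round power key at crop (300,340), and contact has begun at z=0.047. I'll press in small steps.

```bash
python3 -m creep '[{"slide":[0,0,0.005],"spin":0,"fingers":1},{"slide":[0,0,0],"spin":0,"fingers":1},{"slide":[0,0,0],"spin":0,"fingers":1}]';python3 -m creep '[{"slide":[0,0,0.002],"spin":0,"fingers":1},{"slide":[0,0,0],"spin":0,"fingers":1},{"slide":[0,0,0],"spin":0,"fingers":1}]'
```

```text
time: 3.52
ee_pos: [0.4238, 0.0166, 0.0428]
eef_rot: [3.141, -0.001, 0.126]
wrist_force: [-1.3, -0.7, 11.2]
opening: 0.001
grasp_force: 5.6
time: 3.9
ee_pos: [0.4239, 0.0166, 0.0423]
eef_rot: [3.141, -0.001, 0.127]
wrist_force: [-6.8, 0.8, 29.8]
opening: -0.002
grasp_force: 15.0
```

```bash
python3 -m creep '[{"slide":[0,0,-0.03],"spin":0,"fingers":1},{"slide":[-0.001,0.028,0],"spin":0,"fingers":1},{"slide":[-0.001,0.028,0],"spin":0,"fingers":1},{"slide":[0,0,0],"spin":0,"fingers":1},{"slide":[0,0,0.016],"spin":0,"fingers":1},{"slide":[0,0,0],"spin":0,"fingers":1}]';python3 -m creep '[{"slide":[0,0,0.007],"spin":0,"fingers":1},{"slide":[0,0,0.005],"spin":0,"fingers":1},{"slide":[0,0,0.001],"spin":0,"fingers":1},{"slide":[0,0,0],"spin":0,"fingers":1}]'
```

```text
time: 4.65
ee_pos: [0.4264, -0.0271, 0.0507]
eef_rot: [-3.14, 0.003, 0.127]
wrist_force: [0.3, 0.9, -0.2]
opening: 0.004
grasp_force: 0.0
time: 5.15
ee_pos: [0.4275, -0.0276, 0.0426]
eef_rot: [-3.141, -0.0, 0.127]
wrist_force: [-4.8, 4.3, 20.2]
opening: -0.0
grasp_force: 10.3
```

Temperature is right down (20 N at z=0.0426). Foam is next.

```bash
python3 -m creep '[{"slide":[0,0,-0.03],"spin":0,"fingers":1},{"slide":[0,0.028,0],"spin":0,"fingers":1},{"slide":[0,0.028,0],"spin":0,"fingers":1},{"slide":[0,0,0],"spin":0,"fingers":1},{"slide":[0,0,0.016],"spin":0,"fingers":1},{"slide":[0,0,0],"spin":0,"fingers":1}]';python3 -m creep '[{"slide":[0,0,0.008],"spin":0,"fingers":1},{"slide":[0,0,0.005],"spin":0,"fingers":1},{"slide":[0,0,0.001],"spin":0,"fingers":1},{"slide":[0,0,0],"spin":0,"fingers":1}]'
```

```text
time: 5.9
ee_pos: [0.4322, -0.0715, 0.0515]
eef_rot: [-3.14, 0.002, 0.127]
wrist_force: [0.8, -0.3, 0.2]
opening: 0.001
grasp_force: 0.0
time: 6.4
ee_pos: [0.4332, -0.0721, 0.0426]
eef_rot: [-3.142, -0.0, 0.127]
wrist_force: [-5.8, 5.1, 20.2]
opening: -0.002
grasp_force: 9.9
```

```bash
python3 -m creep '[{"slide":[0,0,-0.066],"spin":0,"fingers":1},{"slide":[0,0,-0.066],"spin":0,"fingers":1},{"slide":[0,0,-0.066],"spin":0,"fingers":0.5},{"slide":[0.017,-0.053,0],"spin":0,"fingers":0},{"slide":[0.017,-0.053,0],"spin":0,"fingers":0},{"slide":[0.017,-0.053,0],"spin":0,"fingers":0},{"slide":[0.017,-0.053,0],"spin":0,"fingers":0},{"slide":[0.017,-0.053,0],"spin":0,"fingers":0}]';python3 -m creep '[{"slide":[0.016,-0.053,0],"spin":0,"fingers":0},{"slide":[0,0,0],"spin":0,"fingers":0},{"slide":[0,0,0],"spin":0,"fingers":0}]'
python3 - <<'E'
from h import *
from plant import viewer, r
from scipy.optimize import least_squares
f=viewer.grab_frame("top"); np.savez("top1.npz",**f)
cv2.imwrite("pics/top1.png",f["image"][:,:,::-1])
C=cloud(f); s=np.hypot(C[...,0]-.481,C[...,1]-.192)<.05
for n,z0,z1,R in[("top",.048,.06,None),("band",.016,.034,.032)]:
    P=C[s&(C[...,2]>z0)&(C[...,2]<z1)]; print(n,len(P),P.mean(0) if len(P) else "")
print(r.get_state()["joints"])
E
```

```text
time: 7.4
ee_pos: [0.4738, 0.148, 0.1997]
eef_rot: [3.141, 0.0, 0.126]
wrist_force: [0.4, -0.5, -0.3]
opening: 1.0
grasp_force: 0.0
time: 7.78
ee_pos: [0.481, 0.1898, 0.1996]
eef_rot: [3.141, 0.001, 0.127]
wrist_force: [-0.1, -0.2, -0.3]
opening: 1.0
grasp_force: 0.0
top 274 [0.47940205 0.19098858 0.05327779]
band 215 [0.47130754 0.18010912 0.02817365]
[ 1.48410338e-01  3.22385179e-01  1.56971528e+00 -2.50094964e-04
  1.24992969e+00  1.59366151e+00]
```

View pics/top1.png

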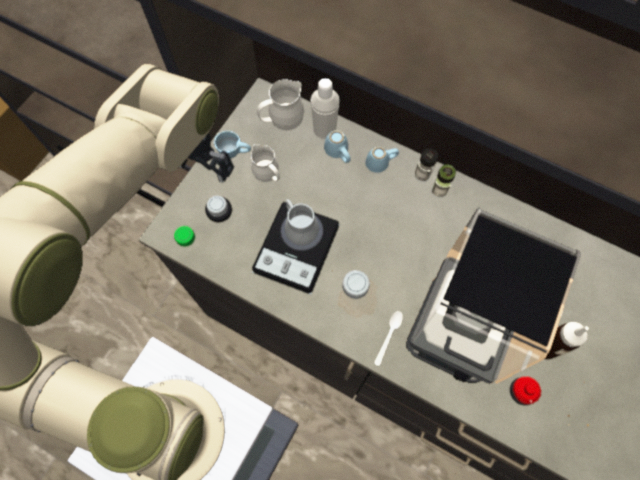

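The top view shows the lids unobstructed at (217,205), the jug mouth at (300,216) and all keys up. I'll cross-check both centres from this view.

```bash
python3 - <<'E'
from h import *
from scipy.optimize import least_squares
f=load("top1"); C=cloud(f); g0=load("side0"); D=cloud(g0)
def fit(P,R):
    s=least_squares(lambda p:np.hypot(*(P[:,:2]-p).T)-R,P[:,:2].mean(0),loss="soft_l1",f_scale=.001); return s.x.round(4),np.abs(s.fun).mean().round(4),len(P)
for n,K in(("top",C),("side",D)):
    def sel(x,y,rr,z0,z1): return K[(np.hypot(K[...,0]-x,K[...,1]-y)<rr)&(K[...,2]>z0)&(K[...,2]<z1)]
    print(n,"band",fit(sel(.481,.192,.05,.010,.028),.032),"skirt",fit(sel(.481,.192,.028,.036,.049),.024))
    P=sel(.481,.192,.03,.0515,.058); 
    (c,rad)=cv2.minEnclosingCircle(P[:,:2].astype(np.float32)); print(" captop",c,rad,P[:,2].mean())
    P=sel(.524,-.0153,.036,.1235,.130);(c,rad)=cv2.minEnclosingCircle(P[:,:2].astype(np.float32)); print(" rim",fit(P,.0285),c,rad)
    print(" jugneck",fit(sel(.524,-.0153,.036,.102,.120),.030))
E
```

```text
top band (array([0.481 , 0.1933]), np.float64(0.0016), 74) skirt (array([0.4806, 0.1928]), np.float64(0.0015), 67)
 captop (0.48002389073371887, 0.19076967239379883) 0.02367297187447548 0.054095427530185106
 rim (array([ 0.5248, -0.017 ]), np.float64(0.0008), 74) (0.524576723575592, -0.016965940594673157) 0.030028950423002243
 jugneck (array([ 0.524 , -0.0176]), np.float64(0.0018), 161)
side band (array([0.4808, 0.1922]), np.float64(0.0006), 155) skirt (array([0.4807, 0.192 ]), np.float64(0.0005), 119)
 captop (0.480454683303833, 0.19362080097198486) 0.0237380713224411 0.05345197017110003
 rim (array([ 0.5243, -0.0155]), np.float64(0.0011), 99) (0.5245718359947205, -0.015152610838413239) 0.031316932290792465
 jugneck (array([ 0.5242, -0.0155]), np.float64(0.0017), 352)
```

```bash
python3 -m creep '[{"slide":[0,-0.0025,0.05],"spin":0,"fingers":0},{"slide":[0,0,0.07],"spin":0,"fingers":0},{"slide":[0,0,0.06],"spin":0,"fingers":0},{"slide":[0,0,0.03],"spin":0,"fingers":0},{"slide":[0,0,0.02],"spin":0,"fingers":0},{"slide":[0,0,0.015],"spin":0,"fingers":0},{"slide":[0,0,0],"spin":0,"fingers":0},{"slide":[0,0,0],"spin":0,"fingers":0}]' 30
```

```text
time: 8.82
ee_pos: [0.4814, 0.1922, 0.0047]
eef_rot: [-3.142, -0.001, 0.126]
wrist_force: [0.7, 0.3, 0.5]
opening: 0.997
grasp_force: 0.0
```

```bash
python3 - <<'E'
from plant import viewer; import cv2
f=viewer.grab_frame("side"); cv2.imwrite("pics/p2.png",cv2.resize(f["image"][290:430,190:330,::-1],None,fx=4,fy=4,interpolation=cv2.INTER_CUBIC))
E
```

```text
(no output)
```

View pics/p2.png

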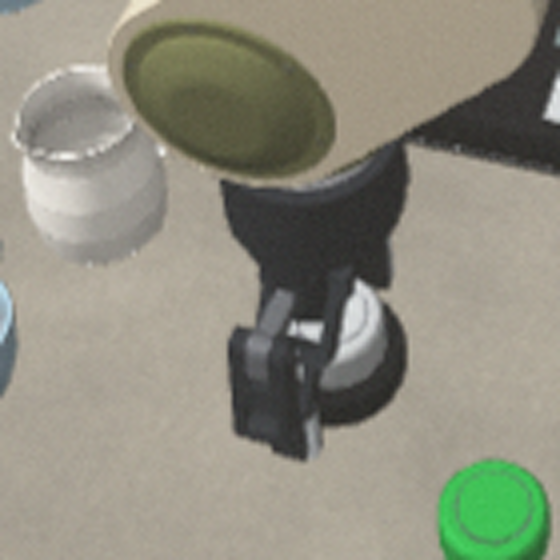

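The fingers straddle the band (left finger at crop (275,390)) with the cap free between them. I'll lower slightly and close.

```bash
python3 -m creep '[{"slide":[0,0,0.005],"spin":0,"fingers":0},{"slide":[0,0,0],"spin":0,"fingers":0.15},{"slide":[0,0,0],"spin":0,"fingers":0.2},{"slide":[0,0,0],"spin":0,"fingers":0.25},{"slide":[0,0,0],"spin":0,"fingers":0.35},{"slide":[0,0,0],"spin":0,"fingers":0.5},{"slide":[0,0,0],"spin":0,"fingers":1},{"slide":[0,0,0],"spin":0,"fingers":1}]' 35
```

```text
time: 9.88
ee_pos: [0.481, 0.1921, 0.0003]
eef_rot: [3.141, -0.0, 0.126]
wrist_force: [-1.7, -1.8, 4.5]
opening: 0.737
grasp_force: 37.9
```

```bash
python3 -m creep '[{"slide":[0,0,-0.01],"spin":0,"fingers":1},{"slide":[0,0,-0.02],"spin":0,"fingers":1},{"slide":[0,0,-0.03],"spin":0,"fingers":1},{"slide":[0,0,-0.04],"spin":0,"fingers":1},{"slide":[0,0,-0.05],"spin":0,"fingers":1},{"slide":[0,0,-0.04],"spin":0,"fingers":1},{"slide":[0,0,-0.025],"spin":0,"fingers":1},{"slide":[0,0,-0.01],"spin":0,"fingers":1}]'
python3 - <<'E'
from plant import viewer; import cv2, numpy as np
f=viewer.grab_frame("side"); np.savez("side2.npz",**f); cv2.imwrite("pics/p3.png",cv2.resize(f["image"][210:410,180:380,::-1],None,fx=3,fy=3,interpolation=cv2.INTER_CUBIC))
E
```

```text
time: 10.88
ee_pos: [0.4811, 0.1922, 0.1817]
eef_rot: [-3.141, -0.002, 0.126]
wrist_force: [-0.7, -0.0, -1.6]
opening: 0.738
grasp_force: 38.8
```

View pics/p3.png

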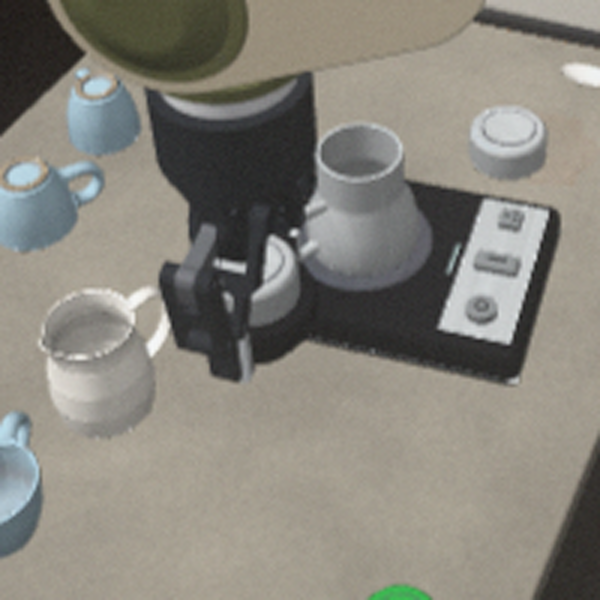

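The lids hang nested at crop (270,290). I'll carry them over the jug.

```bash
python3 -m creep '[{"slide":[0.0025,0.015,0],"spin":0,"fingers":1},{"slide":[0.0025,0.035,0],"spin":0,"fingers":1},{"slide":[0.003,0.05,0],"spin":0,"fingers":1},{"slide":[0.003,0.055,0],"spin":0,"fingers":1},{"slide":[0.003,0.05,0],"spin":0,"fingers":1},{"slide":[0.0025,0.035,0],"spin":0,"fingers":1},{"slide":[0.0025,0.018,0],"spin":0,"fingers":1},{"slide":[0.002,0.007,0],"spin":0,"fingers":1}]'
python3 -m creep '[{"slide":[0,0,0.02],"spin":0,"fingers":1},{"slide":[0,0,0.02],"spin":0,"fingers":1},{"slide":[0,0,0],"spin":0,"fingers":1},{"slide":[0,0,0],"spin":0,"fingers":1}]'
python3 - <<'E'
from h import *
from plant import viewer
from scipy.optimize import least_squares
def fit(P,R):
    s=least_squares(lambda p:np.hypot(*(P[:,:2]-p).T)-R,P[:,:2].mean(0),loss="soft_l1",f_scale=.001); return s.x.round(4),np.abs(s.fun).mean().round(4),len(P)
for n in("side","top"):
    f=viewer.grab_frame(n); np.savez(n+"3.npz",**f); K=cloud(f)
    sel=lambda x,y,rr,z0,z1: K[(np.hypot(K[...,0]-x,K[...,1]-y)<rr)&(K[...,2]>z0)&(K[...,2]<z1)]
    print(n,"neck",fit(sel(.524,-.0155,.034,.102,.120),.030))
    H,e=np.histogram(sel(.524,-.0155,.034,.1,.26)[:,2],np.arange(.1,.26,.005)); print(H)
cv2.imwrite("pics/p4.png",cv2.resize(np.load("side3.npz")["image"][190:340,230:380,::-1],None,fx=4,fy=4,interpolation=cv2.INTER_CUBIC))
E
```

```text
time: 11.92
ee_pos: [0.5242, -0.0166, 0.1794]
eef_rot: [-3.141, 0.001, 0.126]
wrist_force: [-0.5, 0.4, -1.6]
opening: 0.736
grasp_force: 38.9
time: 12.42
ee_pos: [0.5245, -0.0159, 0.1483]
eef_rot: [3.141, -0.0, 0.127]
wrist_force: [0.3, 0.5, -2.1]
opening: 0.734
grasp_force: 39.0
side neck (array([ 0.5252, -0.0161]), np.float64(0.0013), 249)
[82 67 66 64 77 36  0  0  0  5 13  2 19 37 34 97 35 25 28 54 78  4  9 15
 12 27 26 32 34 44 47]
top neck (array([ 0.5256, -0.0166]), np.float64(0.0006), 77)
[ 31  16  27  18  41  22   1   0   0   0   0   0  10  22  26 120  51  16
  21  52  95   7   0  10  14  10   7  10  15  14  10]
```

View pics/p4.png

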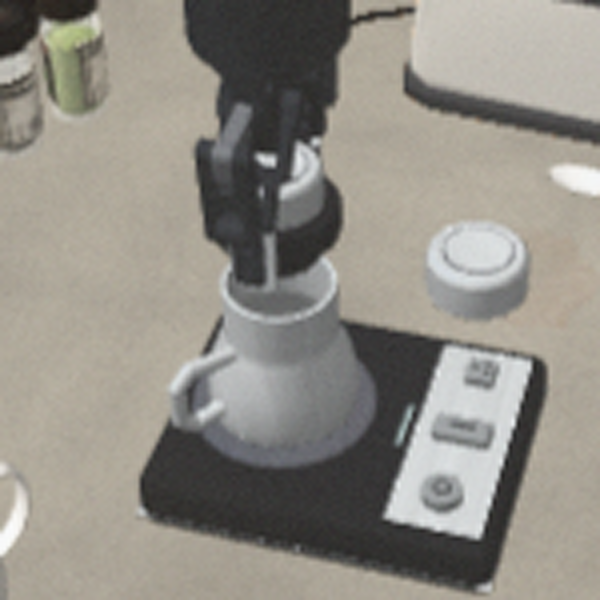

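The lids hang above the mouth, still nested, with the plug bottom about 22 mm above the rim. I'll compare lid and mouth in the same views before inserting.

```bash
python3 - <<'E'
from h import *
from scipy.optimize import least_squares
def fit(P,R):
    s=least_squares(lambda p:np.hypot(*(P[:,:2]-p).T)-R,P[:,:2].mean(0),loss="soft_l1",f_scale=.001); return s.x.round(4),np.abs(s.fun).mean().round(4),len(P)
for n in("side","top"):
    f=load(n+"3"); K=cloud(f)
    hh=cv2.cvtColor(f["image"],cv2.COLOR_RGB2GRAY)
    sel=lambda rr,z0,z1,m: K[(np.hypot(K[...,0]-.5245,K[...,1]+.0159)<rr)&(K[...,2]>z0)&(K[...,2]<z1)&m]
    print(n,"band",fit(sel(.036,.165,.177,hh<60),.032),"skirt",fit(sel(.028,.184,.197,hh>100),.024),"neck",fit(sel(.036,.104,.121,hh>60),.030))
E
```

```text
side band (array([ 0.5242, -0.0153]), np.float64(0.0008), 68) skirt (array([ 0.5242, -0.0151]), np.float64(0.0008), 54) neck (array([ 0.5252, -0.0162]), np.float64(0.0012), 220)
top band (array([ 0.5249, -0.0155]), np.float64(0.0012), 58) skirt (array([ 0.4798, -0.0206]), np.float64(0.0034), 35) neck (array([ 0.5257, -0.0165]), np.float64(0.0007), 77)
```

```bash
python3 -m creep '[{"slide":[0.001,0.001,0],"spin":0,"fingers":1},{"slide":[0,0,0.015],"spin":0,"fingers":1},{"slide":[0,0,0.01],"spin":0,"fingers":1},{"slide":[0,0,0.006],"spin":0,"fingers":1},{"slide":[0,0,0],"spin":0,"fingers":1}]'
python3 -m creep '[{"slide":[0,0,0.006],"spin":0,"fingers":1},{"slide":[0,0,0],"spin":0,"fingers":1},{"slide":[0,0,0],"spin":0,"fingers":1}]'
```

```text
time: 13.15
ee_pos: [0.525, -0.0167, 0.1227]
eef_rot: [-3.141, 0.001, 0.126]
wrist_force: [-0.3, 0.1, -1.3]
opening: 0.739
grasp_force: 39.0
time: 13.52
ee_pos: [0.5252, -0.0168, 0.1185]
eef_rot: [3.142, -0.0, 0.126]
wrist_force: [1.1, 0.8, -2.3]
opening: 0.737
grasp_force: 39.0
```

No contact so far, and the plug is inside the mouth. I'll go down to seat.

```bash
python3 -m creep '[{"slide":[0,0,0.004],"spin":0,"fingers":1},{"slide":[0,0,0.002],"spin":0,"fingers":1},{"slide":[0,0,0],"spin":0,"fingers":1}]'
python3 -m creep '[{"slide":[0,0,0.002],"spin":0,"fingers":1},{"slide":[0,0,0],"spin":0,"fingers":1},{"slide":[0,0,0],"spin":0,"fingers":1}]'
```

```text
time: 13.9
ee_pos: [0.5251, -0.0167, 0.1134]
eef_rot: [-3.141, 0.0, 0.126]
wrist_force: [-0.3, 0.5, -1.3]
opening: 0.734
grasp_force: 39.0
time: 14.28
ee_pos: [0.5253, -0.0168, 0.1124]
eef_rot: [3.141, -0.001, 0.126]
wrist_force: [-2.7, -0.0, 4.5]
opening: 0.737
grasp_force: 39.4
```

```bash
python3 -m creep '[{"slide":[0,0,0.001],"spin":0,"fingers":1},{"slide":[0,0,0],"spin":0,"fingers":1},{"slide":[0,0,0],"spin":0,"fingers":1}]'
python3 -m creep '[{"slide":[0,0,0],"spin":0,"fingers":0.2},{"slide":[0,0,0],"spin":0,"fingers":0.15},{"slide":[0,0,0],"spin":0,"fingers":0.1},{"slide":[0,0,0],"spin":0,"fingers":0.1}]'
python3 - <<'E'
from h import *
from plant import viewer
from scipy.optimize import least_squares
def fit(P,R):
    s=least_squares(lambda p:np.hypot(*(P[:,:2]-p).T)-R,P[:,:2].mean(0),loss="soft_l1",f_scale=.001); return s.x.round(4),np.abs(s.fun).mean().round(4),len(P)
for n in("side","top"):
    f=viewer.grab_frame(n); np.savez(n+"4.npz",**f); K=cloud(f)
    hh=cv2.cvtColor(f["image"],cv2.COLOR_RGB2GRAY)
    sel=lambda rr,z0,z1,m: K[(np.hypot(K[...,0]-.525,K[...,1]+.0165)<rr)&(K[...,2]>z0)&(K[...,2]<z1)&m]
    P=sel(.02,.155,.175,hh>100); print(n,"captop z",np.median(P[:,2]),len(P),"neck",fit(sel(.036,.104,.121,hh>60),.030))
cv2.imwrite("pics/p5.png",cv2.resize(load("side4")["image"][190:340,230:380,::-1],None,fx=4,fy=4,interpolation=cv2.INTER_CUBIC))
E
```

```text
time: 14.65
ee_pos: [0.5253, -0.0168, 0.1123]
eef_rot: [3.141, -0.001, 0.126]
wrist_force: [-5.4, 0.9, 10.8]
opening: 0.736
grasp_force: 40.4
time: 15.15
ee_pos: [0.5252, -0.0168, 0.111]
eef_rot: [-3.141, 0.0, 0.126]
wrist_force: [-0.1, -0.6, -0.3]
opening: 0.9
grasp_force: 0.0
side captop z 0.16530935539122346 56 neck (array([ 0.5251, -0.0166]), np.float64(0.0007), 108)
top captop z 0.16508178367194704 83 neck (array([ 0.5254, -0.0164]), np.float64(0.0006), 63)
```

View pics/p5.png

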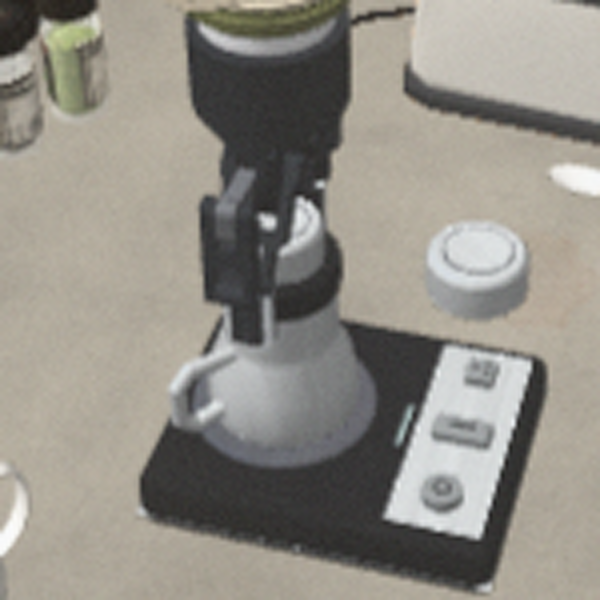

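The lids are fully home (cap top at z 0.165, 0.166 expected). I'll raise to the cap skirt and grip it above the band.

```bash
python3 -m creep '[{"slide":[0,0,-0.014],"spin":0,"fingers":0.1},{"slide":[0,0,-0.03],"spin":0,"fingers":0.1},{"slide":[0,0,0],"spin":0,"fingers":0.25},{"slide":[0,0,0],"spin":0,"fingers":0.32},{"slide":[0,0,0],"spin":0,"fingers":0.38},{"slide":[0,0,0],"spin":0,"fingers":0.43},{"slide":[0,0,0],"spin":0,"fingers":0.48},{"slide":[0,0,0],"spin":0,"fingers":0.6}]' 25;python3 -m creep '[{"slide":[0,0,0],"spin":0,"fingers":1},{"slide":[0,0,0],"spin":0,"fingers":1},{"slide":[0,0,0],"spin":0,"fingers":1}]'
```

```text
time: 16.25
ee_pos: [0.5251, -0.0168, 0.1462]
eef_rot: [-3.141, 0.0, 0.126]
wrist_force: [0.5, 0.4, -1.1]
opening: 0.54
grasp_force: 25.8
time: 16.62
ee_pos: [0.5252, -0.0168, 0.1463]
eef_rot: [3.142, 0.0, 0.126]
wrist_force: [0.3, -0.3, 0.2]
opening: 0.538
grasp_force: 25.8
```

```bash
python3 -m creep '[{"slide":[0,0,-0.004],"spin":0,"fingers":1},{"slide":[0,0,-0.008],"spin":0,"fingers":1},{"slide":[0,0,-0.012],"spin":0,"fingers":1},{"slide":[0,0,-0.02],"spin":0,"fingers":1},{"slide":[0,0,-0.03],"spin":0,"fingers":1},{"slide":[0,0,-0.03],"spin":0,"fingers":1},{"slide":[0,0,-0.03],"spin":0,"fingers":1},{"slide":[0,0,-0.016],"spin":0,"fingers":1}]' 30;python3 -m creep '[{"slide":[0,0,0],"spin":0,"fingers":1},{"slide":[0,0,0],"spin":0,"fingers":1},{"slide":[0,0,0],"spin":0,"fingers":1},{"slide":[0,0,0],"spin":0,"fingers":1}]'
python3 - <<'E'
from h import *
from plant import viewer
for n in("side","top"):
    f=viewer.grab_frame(n); np.savez(n+"5.npz",**f); K=cloud(f)
    m=(np.hypot(K[...,0]-.525,K[...,1]+.0165)<.015); print(n,np.histogram(K[m][:,2],np.arange(.12,.34,.01))[0])
cv2.imwrite("pics/p6.png",cv2.resize(load("side5")["image"][150:350,210:410,::-1],None,fx=3,fy=3,interpolation=cv2.INTER_CUBIC))
E
```

```text
time: 17.62
ee_pos: [0.5254, -0.0168, 0.268]
eef_rot: [3.141, -0.002, 0.126]
wrist_force: [0.5, -0.0, -0.7]
opening: 0.54
grasp_force: 33.3
time: 18.12
ee_pos: [0.5251, -0.0168, 0.2659]
eef_rot: [-3.141, 0.001, 0.126]
wrist_force: [0.4, 0.5, -0.3]
opening: 0.538
grasp_force: 33.3
side [ 0  0 61 26  0  0  0  0  0  0  0  0  0  0  0  0 44  0  0  0  0  0]
top [  0   1 105   8   0   0   0   0   0   0   0   0   0   0   0   0 150   1
   0   0   0   2]
```

View pics/p6.png

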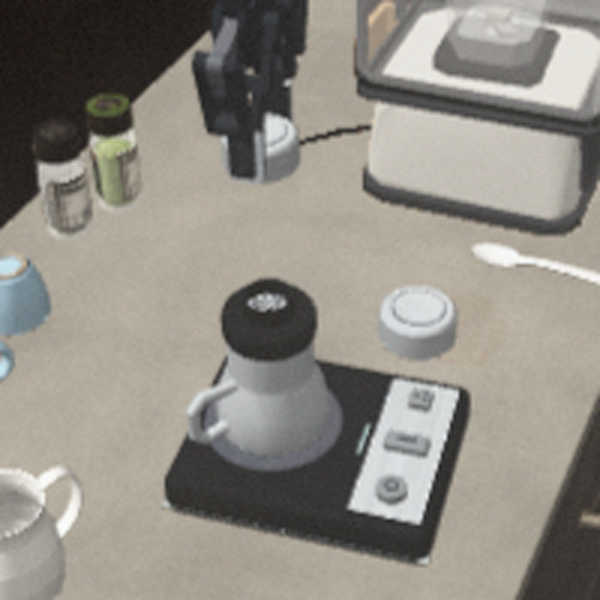

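```bash
python3 - <<'E'
from h import *
for n in("side","top"):
    K=cloud(load(n+"5")); 
    d=np.hypot(K[...,0]-.525,K[...,1]+.0165)
    for a,b in((0,.006),(.006,.012),(.012,.017),(.019,.024),(.024,.030)):
        z=K[(d>=a)&(d<b)&(K[...,2]>.13)&(K[...,2]<.2)]; print(n,a,np.percentile(z[:,2],[10,50,90]).round(4),len(z))
    P=K[(d<.031)&(d>.02)&(K[...,2]>.139)&(K[...,2]<.15)]; A=np.c_[P[:,:2],np.ones(len(P))]; print("tilt",np.linalg.lstsq(A,P[:,2],rcond=None)[0][:2])
    P=K[(d<.05)&(K[...,2]>.129)&(K[...,2]<.2)]; print(cv2.minEnclosingCircle(P[:,:2].astype(np.float32)))
E
```

```text
side 0 [0.1446 0.1452 0.1459] 11
side 0.006 [0.1442 0.1449 0.1463] 22
side 0.012 [0.1442 0.152  0.1574] 137
side 0.019 [0.1418 0.143  0.1472] 86
side 0.024 [0.1418 0.1432 0.1442] 132
tilt [ 0.00534974 -0.00633655]
((0.5238993763923645, -0.015472925268113613), 0.03340645506978035)
top 0 [0.1429 0.1446 0.1481] 23
top 0.006 [0.1426 0.1452 0.1474] 57
top 0.012 [0.1435 0.1499 0.158 ] 101
top 0.019 [0.1406 0.1434 0.147 ] 100
top 0.024 [0.1403 0.1431 0.146 ] 182
tilt [ 0.00196108 -0.00562904]
((0.5242449045181274, -0.016420314088463783), 0.03313277289271355)
```

The neck is a hollow ring (top at 0.158) and the band top is level at about 0.144, so the inner lid is seated, centred and flat. The outer lid is held 120 mm above where it sat.

```bash
python3 -c "
from plant import r
print(r.job_done())"
```

```text
the job is handed in; nothing more can be done
None
```

I pressed the power, temperature and foam keys in order, seated the nested lids in the jug, and lifted the outer lid off alone; it is held about 120 mm above where it sat, with the inner lid seated level, and the job is handed in (no verdict was returned).

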